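Prime the rinse hand pump until its indicator pin is out

TASK

Prime the bench hand pump: press its plunger down and let it spring back up, again and again, until the indicator pin beside it has popped fully out, then leave the plunger up. Do not touch the pin, do not lift or shove the pump, and leave the other things on the bench where they are.

Things in the scene. Friction and masses are not known exactly. Their poses are not given: they have to be found in the camera images.
- pump: bench hand pump, loose, about 0.85 kg: grey base plate 120 (its x) x 180 (its y) x 14 mm. At y = -35 stands the steel barrel (diameter 48, black collar diameter 56, top at 116) with the plunger; at y = +45 the slimmer, lower indicator housing (diameter 32, dark collar, top at 75) with the pin. Origin under the plate's centre, z up
- plunger_top (a point): centre of the flat top of the plunger's black mushroom head (head diameter 42, flat part diameter 28); 160 above the bench with the plunger up, 135 with it fully down; moves with the plunger
- plunger (a joint): plunger travel in m: 0 up (rest), 0.025 fully down at its stop. Spring return, 5 to 6 N at the top, 12 to 14 N at the bottom when pressed slowly; springs back up by itself within half a second when let go
- pin (a joint): how far the steel indicator pin is out, m: 0 in, about 0.040 fully out; starts between 0 and 0.018. Each full press of the plunger from the top raises it 4 to 11 mm (a short press gives less or nothing); a ratchet keeps it there while the plunger returns. At about 0.040 it stops rising and more presses do nothing
- pin_tip (a point): top of the indicator pin's head (diameter 13 on a stem of diameter 10), 80 above the bench when in, 120 when fully out; 80 from the plunger's axis
- wash_bottle: white plastic wash bottle, diameter 64, 165 high with a red cap and spout, standing; origin under its centre (mm). Leave alone
- tip_box: teal pipette-tip box with clear top, 85 x 120 x 65 high; origin under its centre (mm). Leave alone
- marker: marker pen, white with a dark cap, 135 long, 15 thick, lying along its own y axis; origin under its middle (mm). Leave alone
- tube_rack: white foam tube rack, 115 x 215 x 35 with red-capped tubes standing in it up to 99 high; origin under its centre (mm). Leave alone
- beaker: empty glass beaker, diameter 70, 90 high; origin under its centre (mm). Leave alone
- slide_box: flat closed slide box, 92 x 182 x 34 high; origin under its centre (mm). Leave alone
Things that resemble listed ones, but are neither listed nor needed, are in the scene too. Leave any turquoise look-alike of the pump alone.

How it is judged:
On the way, in this order (a step that is already met when the one before it is completed fails the run):
1. pumping has raised the pin past half way (more than 24 mm out) (value of joint pin above 0.024 m), for 0.1 s.
2. the pin is fully out (more than 37.5 mm) (value of joint pin above 0.0375 m), for 0.1 s.
At the end, for the whole second after the job is handed in: the pin stands more than 37.5 mm out, the plunger is back up within 3 mm, the pump stands level within 30 mm of where it was, and every other thing is within 25 mm of its place and not tipped (value of joint pin above 0.0375 m and value of joint plunger below 0.003 m and distance of pump from where it was at the start of the episode below 0.03 m and angle between pump's own z axis and vertical below 0.1 rad and linear speed of pump below 0.02 m/s and not (distance of any of wash_bottle, tip_box, marker, tube_rack, beaker, slide_box from where it was at the start of the episode above 0.025 m or angle between any of wash_bottle, tip_box, marker, tube_rack, beaker, slide_box's own z axis and vertical above 0.35 rad)); the robot touches nothing.
It fails at once if the robot touched the indicator pin (over 1 N) (contact force between any of the fingers, the arm and pin above 1 N).
It fails at once if the pump was lifted more than 8 mm, shoved more than 30 mm or tipped more than 0.15 rad (height (world z) of pump above 0.008 m or distance of pump from where it was at the start of the episode above 0.03 m or angle between pump's own z axis and vertical above 0.15 rad).
It fails at once if another thing on the bench was moved more than 25 mm or tipped more than 0.35 rad (distance of any of wash_bottle, tip_box, marker, tube_rack, beaker, slide_box from where it was at the start of the episode above 0.025 m or angle between any of wash_bottle, tip_box, marker, tube_rack, beaker, slide_box's own z axis and vertical above 0.35 rad).
It also fails if it takes over 48 s, if anything falls off the work surface, if the arm or the gripper's body presses on something with over 40 N, if the wrist force passes 120 N, or if a joint passes its speed limit or range.

ROBOT

A 6-joint arm with a two-finger parallel gripper is mounted at the origin on the work surface. World frame = base frame: x ahead of the robot, y to its left, z up, the work surface at z = 0. Lengths are in m, angles in rad, forces in N, time in s.
With the tool pointing down it reaches from about 0.325 to 0.9 m from the base axis. Payload 6.1 kg.
Tool frame: the origin (TCP) lies between the finger pads; the fingertips stand 8 mm ahead of it and the grasp point (between the pads) lies 11 mm behind it (manip.tip_reach is the distance from the TCP to the fingertips, in m); z points along the fingers, y is the line along which they close (so a half turn about z gives the same grasp; the last joint's range is limited). The gripper opens to 85 mm and grips with 20 to 120 N. Pads are 22 mm wide; open, the fingers measure 114 mm over their backs; the gripper's body (76 mm by 85 mm) begins 54 mm behind the grasp point. The pads swing forward as they close: fully open they stand 13 mm farther back than shut.
Start: joints at [-1.227, 0.22, 1.526, -0, 1.395, -0.126], TCP at [0.283, -0.557, 0.239] pointing down, gripper open.
Joint ranges: [-2.98, 2.98], [-0.91, 2.08], [0.09, 2.57], [-1.24, 4.39], [0.2, 2.65], [-2.68, 2.68]. Speed limits (rad/s): [2.57, 2.57, 3.01, 3.14, 3.14, 3.14].

INTERFACE

Orientations are given as a unit quaternion [w, x, y, z].
In Python, from cell import manip gives the robot as it stands. The module is installed in compiled form; this text tells all that it offers.
- The arm moves only by the tool step_arm, never from a script. Its argument "moves" is a list of rows, each an object of numbers: "x", "y", "z": the shift along the world's x, y, z normalised to -1 to 1, where 1 is 300 mm; "wx", "wy", "wz": the turn, a rotation vector about the world's x, y, z normalised to -1 to 1, where 1 is 90 degrees. In form: [{"x": .., "y": .., "z": .., "wx": .., "wy": .., "wz": ..}, ...]. A call has exactly 5 rows; each row is the pose to reach, as a shift and turn from the pose commanded when the call began; what a row does not reach only later rows make up. A row lasts 1/10 s, in which the tool goes at most 50 mm and 8.59 degrees, less where a joint would pass 70% of its speed; a pose out of reach is approached as far as the arm can. A call with a number of a shift or a turn outside -1 to 1 is refused whole. A call with a gripper value outside its range is refused whole. "fingers" is the finger opening in mm, from 0 to 85.4, set as the call begins (left out, the last holds). The fingers move at their own pace and stop on an object; the grip force is fixed at half the most. Time passes only in rows, so rows that repeat a pose let the fingers close, or fill a call up. It gives the time, the measured TCP pose, the force, the opening and the grip force at its end, in the units of the state.
- manip.sense(): the state, without advancing time (a new reading comes with each control period).
- manip.get_image(name): name is "scene" or "top"; returns the picture (480x640x3 uint8, red, green, blue); there is no depth.
- manip.calibration(name): a dict with "fx", "fy", "cx", "cy" (pixels), "k1" (the pictures are not rectified: a ray, as slopes to the right and down, at radius r is drawn at 1 + k1 r^2 times it, then the intrinsics apply), "extrinsics" (4x4, takes a point from world to camera coordinates). Camera axes: x right, y up, looking along -z (the intrinsics and any distortion apply to the point x, -y, -z); pixel columns grow to the right and rows downward; lengths in m; the calibration is good to about 2 mm. A picture is of the moment at which its call begins. calibration takes no time and is no camera call.
- manip.job_done(): hands the job in; it is judged then, once.
The state is a dict: "time": time; "q": joint angles; "qvel": joint speeds; "joint_torque": joint torques, N m; "tcp_pos": TCP position; "ee_rot": TCP orientation; "ft_force": force on the tool from outside, world axes, zero at the start; "torque": the same for the moment, N m; "opening": finger opening in m; "grasp_force": force on a finger pad.
Only numpy, scipy, OpenCV 4.12 (cv2) and the standard library are available. Lean on these libraries where they do the work, as an engineer would, in place of code of your own. Each camera call takes 0.05 s, during which the arm holds its last target. There are 200 camera calls.

## Working session

There is one attempt and no reset: what is moved stays moved. The work goes in short steps, Python scripts to look and compute and a tool call to move; the robot and the scene stay as the last step left them, time stands still between calls to the robot, and variables do not carry over. Pictures are saved under pics/ and viewed, at most 10 in all, crops included, and the job is handed in when it is done.

Besides the shell and the picture viewer there is one more tool, called after "Request:" as name(argument=value, ...) on one line, values as JSON. step_arm: Moves the arm, as the interface text tells. Its arguments: {"type":"object","properties":{"moves":{"type":"array"},"fingers":{"type":"number"}},"required":["moves"]}

```bash
mkdir -p pics; cat > h.py <<'E'
import numpy as np, cv2
from cell import manip
def ray(name,u,v):
    c=manip.calibration(name);E=np.array(c["extrinsics"])
    d=np.array([(u-c["cx"])/c["fx"],(v-c["cy"])/c["fy"]]);s=d.copy()
    for _ in range(20): s=d/(1+c["k1"]*(s@s))
    R=E[:3,:3];return -R.T@E[:3,3], R.T@np.array([s[0],-s[1],-1])
def onz(name,u,v,z):
    o,d=ray(name,u,v);return o+d*(z-o[2])/d[2]
def tri(a,b):
    o1,d1=ray(*a);o2,d2=ray(*b)
    t=np.linalg.lstsq(np.c_[d1,-d2],o2-o1,rcond=None)[0]
    p,q=o1+d1*t[0],o2+d2*t[1];return (p+q)/2,np.linalg.norm(p-q)
def proj(name,p):
    c=manip.calibration(name);E=np.array(c["extrinsics"]);x=E[:3,:3]@np.array(p)+E[:3,3]
    s=np.array([x[0],-x[1]])/-x[2];s=s*(1+c["k1"]*(s@s));return s*[c["fx"],c["fy"]]+[c["cx"],c["cy"]]
E
python3 - <<'E'
from h import *
for n in("scene","top"):
    cv2.imwrite(f"pics/{n}0.png",manip.get_image(n)[:,:,::-1]);print(n,ray(n,320,240))
print(manip.sense())
print(manip.tip_reach)
E
```

```text
scene (array([1.26000569, 0.53705956, 1.37361649]), array([-0.50147407, -0.34571937, -0.79310543]))
top (array([3.80363687e-01, 5.87498748e-04, 1.35169622e+00]), array([ 0.07517796, -0.00856357, -0.99718793]))
{'time': 0.1, 'q': array([-1.22708426e+00,  2.21154343e-01,  1.52749140e+00, -1.75375833e-05,
        1.39470794e+00, -1.26092070e-01]), 'qvel': array([-0.00043847, -0.00209623, -0.00462608,  0.00092643, -0.00283787,
       -0.00045124]), 'joint_torque': array([ 1.17218482e-03, -4.98243570e+01, -3.90547442e+01, -1.85268518e-04,
        5.71144323e-03,  6.91959855e-06]), 'tcp_pos': array([ 0.28276042, -0.55678388,  0.23830705]), 'ee_rot': array([-8.74373426e-04,  9.72536403e-01,  2.32749155e-01, -1.04201024e-04]), 'ft_force': array([ 0.29092018,  0.00675616, -0.87393003]), 'torque': array([ 0.04922091, -0.0177008 ,  0.01059932]), 'grasp_force': 0.0, 'opening': 0.08547553160314801}
0.008
```

View pics/scene0.png

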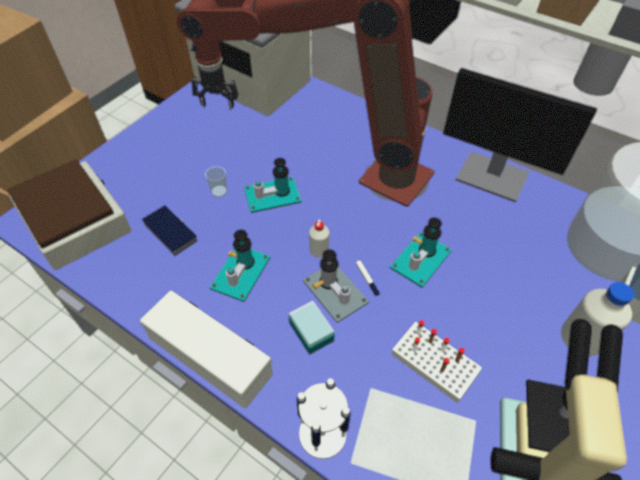

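View pics/top0.png

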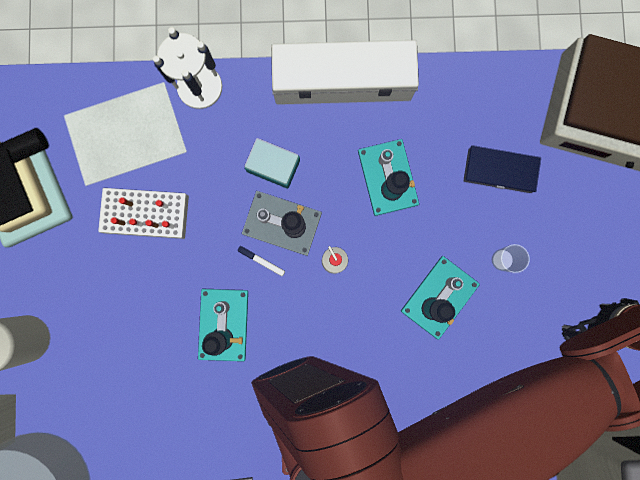

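The pictures show the grey pump at about (285,222) in the top view, with its head near (292,222) and pin near (263,214). In the scene view the head is near (329,258) and the pin near (345,290). I'll enlarge both.

```bash
python3 - <<'E'
from h import *
a=cv2.imread("pics/top0.png")[180:265,235:355];b=cv2.imread("pics/scene0.png")[240:325,290:410]
cv2.imwrite("pics/crop.png",np.hstack([cv2.resize(i,(400,283),interpolation=cv2.INTER_CUBIC) for i in(a,b)]))
for n,i,o in(("top",a,(235,180)),("scene",b,(290,240))):
    m=(i.max(2)<60).astype(np.uint8);k,l,s,c=cv2.connectedComponentsWithStats(m)
    for j in range(1,k):
        if s[j,4]>15: print(n,s[j],c[j]+o)
p,e=tri(("top",292,222),("scene",329,256));print(p,e)
for uv in((256,191),(321.5,209),(309,255),(242,235)): print(onz("top",*uv,.014))
E
```

```text
top [ 47  32  24  25 257] [292.63035019 222.77821012]
scene [ 31  10  16  23 261] [328.651341  261.4137931]
[0.514991   0.05468966 0.14325841] 0.001025574530362258
[0.61297116 0.1513801  0.014     ]
[ 0.56137594 -0.01697781  0.014     ]
[0.44339107 0.01837184 0.014     ]
[0.4995324  0.18950603 0.014     ]
```

View pics/crop.png

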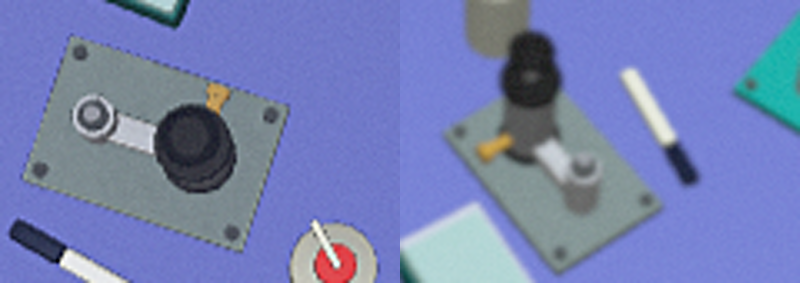

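```bash
python3 - <<'E'
from h import *
print(onz("top",292,221.1,.16),onz("scene",329.6,253.5,.16),tri(("top",292,221.1),("scene",329.6,253.5)))
p=[onz("top",*u,.014) for u in((256,191.1),(321.7,210.9),(307.9,255),(241.6,234))]
c=np.mean(p,0);d=p[0]+p[3]-p[1]-p[2];d/=np.linalg.norm(d)
print(c,d,c-.035*d,c+.045*d); print(tri(("top",263,214.5),("scene",345.5,290)))
E
```

```text
[0.51546816 0.05346    0.16      ] [0.51664668 0.05814052 0.16      ] (array([0.51504168, 0.05508874, 0.15598117]), np.float64(0.00339447966717286))
[0.52868549 0.086429   0.014     ] [0.32198108 0.9467461  0.        ] [0.51741615 0.05329288 0.014     ] [0.54317464 0.12903257 0.014     ]
(array([0.54308221, 0.13126153, 0.06722946]), np.float64(0.005081302924055818))
```

Request:
step_arm(moves=[{"x": 0.06, "y": 0.155, "z": 0.05}, {"x": 0.12, "y": 0.31, "z": 0.1}, {"x": 0.18, "y": 0.465, "z": 0.1}, {"x": 0.24, "y": 0.62, "z": 0.1}, {"x": 0.3, "y": 0.775, "z": 0.1}], fingers=0)

```text
invalid input at $.moves[0]: expected keys x, y, z, wx, wy, wz
```

Request:
step_arm(moves=[{"x": 0.06, "y": 0.155, "z": 0.05, "wx": 0, "wy": 0, "wz": 0}, {"x": 0.12, "y": 0.31, "z": 0.1, "wx": 0, "wy": 0, "wz": 0}, {"x": 0.18, "y": 0.465, "z": 0.1, "wx": 0, "wy": 0, "wz": 0}, {"x": 0.24, "y": 0.62, "z": 0.1, "wx": 0, "wy": 0, "wz": 0}, {"x": 0.3, "y": 0.775, "z": 0.1, "wx": 0, "wy": 0, "wz": 0}], fingers=0)

```text
time: 0.6
tcp_pos: [0.3719, -0.3261, 0.269]
ee_rot: [-0.0, 0.973, 0.232, 0.0]
ft_force: [1.7, -0.7, -0.3]
opening: 0.0125
grasp_force: 0.0
```

Request:
step_arm(moves=[{"x": 0.055, "y": 0.15, "z": 0, "wx": 0, "wy": 0, "wz": 0}, {"x": 0.11, "y": 0.3, "z": 0, "wx": 0, "wy": 0, "wz": 0}, {"x": 0.165, "y": 0.45, "z": 0, "wx": 0, "wy": 0, "wz": 0}, {"x": 0.22, "y": 0.6, "z": 0, "wx": 0, "wy": 0, "wz": 0}, {"x": 0.275, "y": 0.75, "z": 0, "wx": 0, "wy": 0, "wz": 0}])

```text
time: 1.1
tcp_pos: [0.4542, -0.1011, 0.2691]
ee_rot: [0.0, 0.973, 0.233, 0.0]
ft_force: [0.8, 0.5, 0.2]
opening: -0.0004
grasp_force: 0.0
```

Request:
step_arm(moves=[{"x": 0.05, "y": 0.13, "z": 0, "wx": 0, "wy": 0, "wz": 0}, {"x": 0.1, "y": 0.26, "z": 0, "wx": 0, "wy": 0, "wz": 0}, {"x": 0.15, "y": 0.39, "z": -0.05, "wx": 0, "wy": 0, "wz": 0}, {"x": 0.203, "y": 0.513, "z": -0.15, "wx": 0, "wy": 0, "wz": 0}, {"x": 0.203, "y": 0.513, "z": -0.2, "wx": 0, "wy": 0, "wz": 0}])

```text
time: 1.6
tcp_pos: [0.5147, 0.0549, 0.2066]
ee_rot: [-0.001, 0.972, 0.235, -0.001]
ft_force: [-0.1, -1.3, -0.2]
opening: 0.0
grasp_force: 0.0
```

```bash
python3 - <<'E'
from h import *
s=manip.sense();print(s["tcp_pos"],s["opening"],s["ft_force"])
a=manip.get_image("scene")[200:325,260:420,::-1];b=manip.get_image("top")[140:265,215:375,::-1]
cv2.imwrite("pics/c2.png",np.hstack([cv2.resize(i,(400,312),interpolation=cv2.INTER_CUBIC) for i in(b,a)]))
E
```

```text
[0.51465564 0.05488962 0.20664741] 4.707219355787426e-06 [-0.05220474 -1.33080354 -0.23569027]
```

View pics/c2.png

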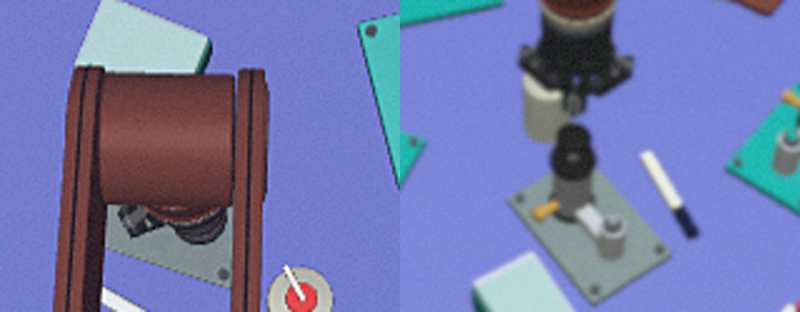

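The scene half shows the closed fingers at (572,105) above the head at (573,140), so they line up; the wash bottle is clear. I'll press down now.

Request:
step_arm(moves=[{"x": 0, "y": 0, "z": -0.05, "wx": 0, "wy": 0, "wz": 0}, {"x": 0, "y": 0, "z": -0.1, "wx": 0, "wy": 0, "wz": 0}, {"x": 0, "y": 0, "z": -0.13, "wx": 0, "wy": 0, "wz": 0}, {"x": 0, "y": 0, "z": -0.15, "wx": 0, "wy": 0, "wz": 0}, {"x": 0, "y": 0, "z": -0.15, "wx": 0, "wy": 0, "wz": 0}])

```text
time: 2.2
tcp_pos: [0.5146, 0.0498, 0.1641]
ee_rot: [0.0, 0.973, 0.232, -0.001]
ft_force: [-3.3, -2.3, 5.5]
opening: 0.0001
grasp_force: 2.7
```

Request:
step_arm(moves=[{"x": 0, "y": 0, "z": -0.02, "wx": 0, "wy": 0, "wz": 0}, {"x": 0, "y": 0, "z": -0.04, "wx": 0, "wy": 0, "wz": 0}, {"x": 0, "y": 0, "z": -0.06, "wx": 0, "wy": 0, "wz": 0}, {"x": 0, "y": 0, "z": -0.075, "wx": 0, "wy": 0, "wz": 0}, {"x": 0, "y": 0, "z": -0.075, "wx": 0, "wy": 0, "wz": 0}])

```text
time: 2.7
tcp_pos: [0.5153, 0.0499, 0.1434]
ee_rot: [0.0, 0.973, 0.232, 0.0]
ft_force: [-5.8, -2.0, 10.7]
opening: -0.0003
grasp_force: 5.6
```

Request:
step_arm(moves=[{"x": 0, "y": 0, "z": -0.006, "wx": 0, "wy": 0, "wz": 0}, {"x": 0, "y": 0, "z": -0.01, "wx": 0, "wy": 0, "wz": 0}, {"x": 0, "y": 0, "z": -0.01, "wx": 0, "wy": 0, "wz": 0}, {"x": 0, "y": 0, "z": -0.01, "wx": 0, "wy": 0, "wz": 0}, {"x": 0, "y": 0, "z": -0.01, "wx": 0, "wy": 0, "wz": 0}])

```text
time: 3.2
tcp_pos: [0.5155, 0.0499, 0.1428]
ee_rot: [0.001, 0.973, 0.233, 0.0]
ft_force: [-13.2, -2.1, 26.6]
opening: -0.0003
grasp_force: 13.2
```

Request:
step_arm(moves=[{"x": 0, "y": 0, "z": 0.06, "wx": 0, "wy": 0, "wz": 0}, {"x": 0, "y": 0, "z": 0.12, "wx": 0, "wy": 0, "wz": 0}, {"x": 0.01, "y": 0.013, "z": 0.12, "wx": 0, "wy": 0, "wz": 0}, {"x": 0.01, "y": 0.013, "z": 0.12, "wx": 0, "wy": 0, "wz": 0}, {"x": 0.01, "y": 0.013, "z": 0.12, "wx": 0, "wy": 0, "wz": 0}])

```text
time: 3.7
tcp_pos: [0.5174, 0.0547, 0.1735]
ee_rot: [-0.0, 0.973, 0.233, -0.001]
ft_force: [-0.3, -0.9, -0.5]
opening: 0.0002
grasp_force: 0.0
```

```bash
python3 - <<'E'
from h import *
s=manip.sense();print(s["tcp_pos"],s["opening"],s["ft_force"])
b=manip.get_image("scene")[220:320,285:413,::-1];a=cv2.imread("pics/scene0.png")[220:320,285:413]
cv2.imwrite("pics/c3.png",np.hstack([cv2.resize(i,(400,312),interpolation=cv2.INTER_CUBIC) for i in(a,b)]))
E
```

```text
[0.51739227 0.05470118 0.17351375] 0.00015317239051050043 [-0.29810308 -0.88119795 -0.4513756 ]
```

View pics/c3.png

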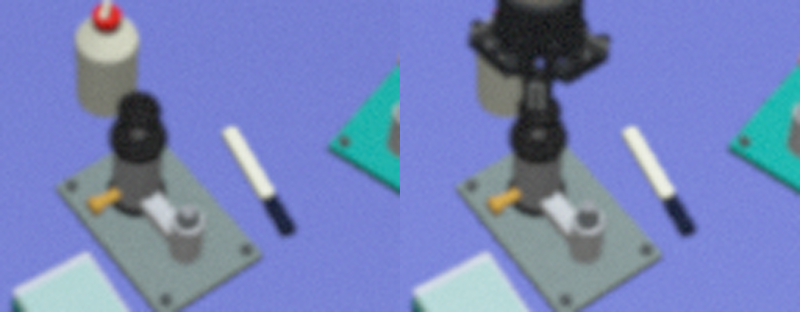

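The comparison shows the pump unmoved (plate corners in the same pixels), with the fingers centred on the head. I'll repeat the strokes.

Request:
step_arm(moves=[{"x": 0, "y": 0, "z": -0.04, "wx": 0, "wy": 0, "wz": 0}, {"x": 0, "y": 0, "z": -0.07, "wx": 0, "wy": 0, "wz": 0}, {"x": 0, "y": 0, "z": -0.095, "wx": 0, "wy": 0, "wz": 0}, {"x": 0, "y": 0, "z": -0.108, "wx": 0, "wy": 0, "wz": 0}, {"x": 0, "y": 0, "z": -0.108, "wx": 0, "wy": 0, "wz": 0}])

```text
time: 4.25
tcp_pos: [0.5188, 0.0547, 0.1432]
ee_rot: [0.0, 0.973, 0.233, 0.001]
ft_force: [-1.7, 0.3, 11.2]
opening: 0.0001
grasp_force: 5.9
```

Request:
step_arm(moves=[{"x": 0, "y": 0, "z": 0.05, "wx": 0, "wy": 0, "wz": 0}, {"x": 0, "y": 0, "z": 0.108, "wx": 0, "wy": 0, "wz": 0}, {"x": 0, "y": 0, "z": 0.108, "wx": 0, "wy": 0, "wz": 0}, {"x": 0, "y": 0, "z": 0.108, "wx": 0, "wy": 0, "wz": 0}, {"x": 0, "y": 0, "z": 0.108, "wx": 0, "wy": 0, "wz": 0}])

```text
time: 4.75
tcp_pos: [0.5169, 0.0547, 0.1728]
ee_rot: [-0.0, 0.973, 0.233, -0.001]
ft_force: [-0.3, 0.9, -0.3]
opening: -0.0
grasp_force: 0.0
```

Request:
step_arm(moves=[{"x": 0, "y": 0, "z": -0.04, "wx": 0, "wy": 0, "wz": 0}, {"x": 0, "y": 0, "z": -0.07, "wx": 0, "wy": 0, "wz": 0}, {"x": 0, "y": 0, "z": -0.095, "wx": 0, "wy": 0, "wz": 0}, {"x": 0, "y": 0, "z": -0.108, "wx": 0, "wy": 0, "wz": 0}, {"x": 0, "y": 0, "z": -0.108, "wx": 0, "wy": 0, "wz": 0}])

```text
time: 5.25
tcp_pos: [0.5185, 0.0547, 0.143]
ee_rot: [0.0, 0.973, 0.233, 0.0]
ft_force: [-4.4, -0.2, 13.4]
opening: -0.0001
grasp_force: 6.8
```

Request:
step_arm(moves=[{"x": 0, "y": 0, "z": 0.05, "wx": 0, "wy": 0, "wz": 0}, {"x": 0, "y": 0, "z": 0.108, "wx": 0, "wy": 0, "wz": 0}, {"x": 0, "y": 0, "z": 0.108, "wx": 0, "wy": 0, "wz": 0}, {"x": 0, "y": 0, "z": 0.108, "wx": 0, "wy": 0, "wz": 0}, {"x": 0, "y": 0, "z": 0.108, "wx": 0, "wy": 0, "wz": 0}])

```text
time: 5.75
tcp_pos: [0.5168, 0.0547, 0.1727]
ee_rot: [-0.0, 0.973, 0.233, -0.002]
ft_force: [-0.5, 0.6, 0.8]
opening: -0.0001
grasp_force: 0.0
```

```bash
python3 - <<'E'
from h import *
b=manip.get_image("scene")[220:320,285:413,::-1];a=cv2.imread("pics/scene0.png")[220:320,285:413]
cv2.imwrite("pics/c4.png",np.hstack([cv2.resize(i,(400,312),interpolation=cv2.INTER_CUBIC) for i in(a,b)]))
for h in(.07,.08,.09,.1,.11,.12): print(h,(proj("scene",[.5432,.130,h])-[285,220])*3.125)
E
```

```text
0.07 [185.25469876 216.44876403]
0.08 [185.69704548 210.66568069]
0.09 [186.14405461 204.82268043]
0.1 [186.59580143 198.91881176]
0.11 [187.05236288 192.95310263]
0.12 [187.51381761 186.92455984]
```

View pics/c4.png

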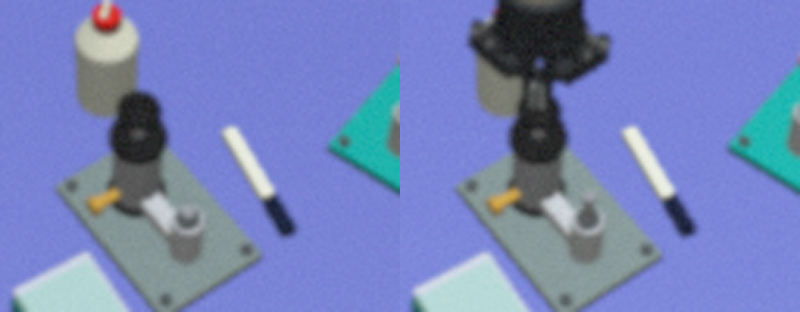

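The pin tip has risen to about (590,197) in the crop, roughly 15–20 mm out. I'll continue.

Request:
step_arm(moves=[{"x": 0, "y": 0, "z": -0.04, "wx": 0, "wy": 0, "wz": 0}, {"x": 0, "y": 0, "z": -0.07, "wx": 0, "wy": 0, "wz": 0}, {"x": 0, "y": 0, "z": -0.095, "wx": 0, "wy": 0, "wz": 0}, {"x": 0, "y": 0, "z": -0.11, "wx": 0, "wy": 0, "wz": 0}, {"x": 0, "y": 0, "z": -0.11, "wx": 0, "wy": 0, "wz": 0}])

```text
time: 6.3
tcp_pos: [0.5187, 0.0547, 0.143]
ee_rot: [0.0, 0.973, 0.233, 0.001]
ft_force: [-5.2, -0.1, 15.9]
opening: 0.0003
grasp_force: 7.7
```

Request:
step_arm(moves=[{"x": 0, "y": 0, "z": 0.05, "wx": 0, "wy": 0, "wz": 0}, {"x": 0, "y": 0, "z": 0.11, "wx": 0, "wy": 0, "wz": 0}, {"x": 0, "y": 0, "z": 0.11, "wx": 0, "wy": 0, "wz": 0}, {"x": 0, "y": 0, "z": 0.11, "wx": 0, "wy": 0, "wz": 0}, {"x": 0, "y": 0, "z": 0.11, "wx": 0, "wy": 0, "wz": 0}])

```text
time: 6.8
tcp_pos: [0.5169, 0.0547, 0.1728]
ee_rot: [-0.0, 0.973, 0.233, -0.001]
ft_force: [0.2, -0.2, -0.1]
opening: -0.0001
grasp_force: 0.0
```

Request:
step_arm(moves=[{"x": 0, "y": 0, "z": -0.04, "wx": 0, "wy": 0, "wz": 0}, {"x": 0, "y": 0, "z": -0.07, "wx": 0, "wy": 0, "wz": 0}, {"x": 0, "y": 0, "z": -0.095, "wx": 0, "wy": 0, "wz": 0}, {"x": 0, "y": 0, "z": -0.11, "wx": 0, "wy": 0, "wz": 0}, {"x": 0, "y": 0, "z": -0.11, "wx": 0, "wy": 0, "wz": 0}])

```text
time: 7.3
tcp_pos: [0.5186, 0.0547, 0.143]
ee_rot: [0.0, 0.973, 0.233, 0.0]
ft_force: [-5.9, 0.5, 17.5]
opening: -0.0001
grasp_force: 8.6
```

Request:
step_arm(moves=[{"x": 0, "y": 0, "z": 0.05, "wx": 0, "wy": 0, "wz": 0}, {"x": 0, "y": 0, "z": 0.11, "wx": 0, "wy": 0, "wz": 0}, {"x": 0, "y": 0, "z": 0.11, "wx": 0, "wy": 0, "wz": 0}, {"x": 0, "y": 0, "z": 0.11, "wx": 0, "wy": 0, "wz": 0}, {"x": 0, "y": 0, "z": 0.11, "wx": 0, "wy": 0, "wz": 0}])

```text
time: 7.8
tcp_pos: [0.5168, 0.0547, 0.1727]
ee_rot: [-0.0, 0.973, 0.233, -0.002]
ft_force: [-0.4, -0.4, 0.5]
opening: 0.0001
grasp_force: 0.0
```

Request:
step_arm(moves=[{"x": 0, "y": 0, "z": -0.04, "wx": 0, "wy": 0, "wz": 0}, {"x": 0, "y": 0, "z": -0.07, "wx": 0, "wy": 0, "wz": 0}, {"x": 0, "y": 0, "z": -0.095, "wx": 0, "wy": 0, "wz": 0}, {"x": 0, "y": 0, "z": -0.11, "wx": 0, "wy": 0, "wz": 0}, {"x": 0, "y": 0, "z": -0.11, "wx": 0, "wy": 0, "wz": 0}])

```text
time: 8.3
tcp_pos: [0.5185, 0.0547, 0.1429]
ee_rot: [0.0, 0.973, 0.233, 0.0]
ft_force: [-5.8, 0.4, 17.2]
opening: 0.0002
grasp_force: 8.7
```

Request:
step_arm(moves=[{"x": 0, "y": 0, "z": 0.05, "wx": 0, "wy": 0, "wz": 0}, {"x": 0, "y": 0, "z": 0.11, "wx": 0, "wy": 0, "wz": 0}, {"x": 0, "y": 0, "z": 0.11, "wx": 0, "wy": 0, "wz": 0}, {"x": 0, "y": 0, "z": 0.11, "wx": 0, "wy": 0, "wz": 0}, {"x": 0, "y": 0, "z": 0.11, "wx": 0, "wy": 0, "wz": 0}])

```text
time: 8.8
tcp_pos: [0.5168, 0.0547, 0.1727]
ee_rot: [-0.0, 0.973, 0.233, -0.002]
ft_force: [0.7, 0.1, -0.1]
opening: -0.0002
grasp_force: 0.0
```

```bash
python3 - <<'E'
from h import *
b=manip.get_image("scene")[220:320,285:413,::-1];a=cv2.imread("pics/scene0.png")[220:320,285:413]
cv2.imwrite("pics/c5.png",np.hstack([cv2.resize(i,(400,312),interpolation=cv2.INTER_CUBIC) for i in(a,b)]))
E
```

```text
(no output)
```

View pics/c5.png

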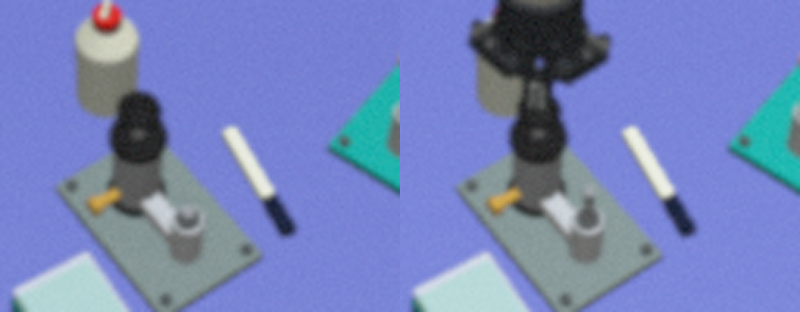

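The tip is now at about (590,187), near fully out. I'll press more and check that it has stopped rising.

Request:
step_arm(moves=[{"x": 0, "y": 0, "z": -0.04, "wx": 0, "wy": 0, "wz": 0}, {"x": 0, "y": 0, "z": -0.07, "wx": 0, "wy": 0, "wz": 0}, {"x": 0, "y": 0, "z": -0.095, "wx": 0, "wy": 0, "wz": 0}, {"x": 0, "y": 0, "z": -0.11, "wx": 0, "wy": 0, "wz": 0}, {"x": 0, "y": 0, "z": -0.11, "wx": 0, "wy": 0, "wz": 0}])

```text
time: 9.35
tcp_pos: [0.5187, 0.0547, 0.143]
ee_rot: [0.0, 0.973, 0.233, 0.001]
ft_force: [-3.8, 0.2, 15.2]
opening: -0.0003
grasp_force: 7.9
```

Request:
step_arm(moves=[{"x": 0, "y": 0, "z": 0.05, "wx": 0, "wy": 0, "wz": 0}, {"x": 0, "y": 0, "z": 0.11, "wx": 0, "wy": 0, "wz": 0}, {"x": 0, "y": 0, "z": 0.11, "wx": 0, "wy": 0, "wz": 0}, {"x": 0, "y": 0, "z": 0.11, "wx": 0, "wy": 0, "wz": 0}, {"x": 0, "y": 0, "z": 0.11, "wx": 0, "wy": 0, "wz": 0}])

```text
time: 9.85
tcp_pos: [0.5169, 0.0547, 0.1728]
ee_rot: [-0.0, 0.973, 0.233, -0.001]
ft_force: [1.1, 0.0, 0.3]
opening: -0.0
grasp_force: 0.0
```

Request:
step_arm(moves=[{"x": 0, "y": 0, "z": -0.04, "wx": 0, "wy": 0, "wz": 0}, {"x": 0, "y": 0, "z": -0.07, "wx": 0, "wy": 0, "wz": 0}, {"x": 0, "y": 0, "z": -0.095, "wx": 0, "wy": 0, "wz": 0}, {"x": 0, "y": 0, "z": -0.11, "wx": 0, "wy": 0, "wz": 0}, {"x": 0, "y": 0, "z": -0.11, "wx": 0, "wy": 0, "wz": 0}])

```text
time: 10.35
tcp_pos: [0.5185, 0.0547, 0.1429]
ee_rot: [0.0, 0.973, 0.233, 0.0]
ft_force: [-6.4, 0.1, 17.2]
opening: -0.0
grasp_force: 8.6
```

Request:
step_arm(moves=[{"x": 0, "y": 0, "z": 0.05, "wx": 0, "wy": 0, "wz": 0}, {"x": 0, "y": 0, "z": 0.11, "wx": 0, "wy": 0, "wz": 0}, {"x": 0, "y": 0, "z": 0.11, "wx": 0, "wy": 0, "wz": 0}, {"x": 0, "y": 0, "z": 0.11, "wx": 0, "wy": 0, "wz": 0}, {"x": 0, "y": 0, "z": 0.11, "wx": 0, "wy": 0, "wz": 0}])

```text
time: 10.85
tcp_pos: [0.5168, 0.0547, 0.1727]
ee_rot: [-0.0, 0.973, 0.233, -0.002]
ft_force: [0.5, 0.2, 0.1]
opening: 0.0003
grasp_force: 0.0
```

```bash
python3 - <<'E'
from h import *
f=np.mean([manip.get_image("scene") for _ in range(4)],0);np.save("pics/f1.npy",f)
print(f[272:296,340:352].mean(2).round().astype(int))
E
```

```text
[[149 149 150 153 155 156 157 157 157 158 157 157]
 [152 149 150 150 153 155 157 157 156 158 158 157]
 [149 148 151 150 151 154 156 158 159 158 158 157]
 [149 150 148 149 150 152 155 158 157 159 158 158]
 [149 148 149 148 150 149 152 156 158 157 159 158]
 [149 148 149 149 149 148 150 153 155 158 157 159]
 [149 150 148 150 151 151 151 152 154 156 156 159]
 [149 149 148 152 155 157 159 156 154 154 155 158]
 [147 149 150 152 158 163 163 159 155 151 151 155]
 [146 148 148 147 153 161 162 158 153 152 152 153]
 [146 146 143 138 140 146 146 147 147 149 151 151]
 [147 147 143 128 118 114 118 134 143 150 150 150]
 [151 146 143 126 106  97 106 130 144 149 149 149]
 [157 152 147 128 107  94 106 133 147 147 148 149]
 [175 160 148 127 105  96 111 134 150 152 151 150]
 [189 163 137 110  94  93 101 125 146 156 153 151]
 [191 157 120  97  89  90  92 109 140 162 160 154]
 [181 144 109  92  89  89  89 100 131 162 166 154]
 [177 141 106  93  91  91  90 100 132 162 162 149]
 [175 147 112  95  92  91  94 107 137 163 160 147]
 [164 150 128 109 101 102 113 134 156 166 157 149]
 [148 149 149 142 137 137 150 165 170 158 148 149]
 [132 135 147 158 161 164 167 164 149 136 138 146]
 [116 116 122 133 141 142 139 132 122 121 136 147]]
```

Request:
step_arm(moves=[{"x": 0, "y": 0, "z": -0.04, "wx": 0, "wy": 0, "wz": 0}, {"x": 0, "y": 0, "z": -0.07, "wx": 0, "wy": 0, "wz": 0}, {"x": 0, "y": 0, "z": -0.095, "wx": 0, "wy": 0, "wz": 0}, {"x": 0, "y": 0, "z": -0.11, "wx": 0, "wy": 0, "wz": 0}, {"x": 0, "y": 0, "z": -0.11, "wx": 0, "wy": 0, "wz": 0}])

```text
time: 11.55
tcp_pos: [0.5192, 0.0546, 0.1431]
ee_rot: [0.0, 0.973, 0.233, 0.001]
ft_force: [-0.9, 0.0, 11.2]
opening: 0.0001
grasp_force: 5.7
```

Request:
step_arm(moves=[{"x": 0, "y": 0, "z": 0.05, "wx": 0, "wy": 0, "wz": 0}, {"x": 0, "y": 0, "z": 0.11, "wx": 0, "wy": 0, "wz": 0}, {"x": 0, "y": 0, "z": 0.11, "wx": 0, "wy": 0, "wz": 0}, {"x": 0, "y": 0, "z": 0.11, "wx": 0, "wy": 0, "wz": 0}, {"x": 0, "y": 0, "z": 0.13, "wx": 0, "wy": 0, "wz": 0}])

```text
time: 12.05
tcp_pos: [0.5163, 0.0548, 0.1783]
ee_rot: [-0.001, 0.973, 0.233, -0.002]
ft_force: [-0.4, -0.6, 0.5]
opening: 0.0002
grasp_force: 0.0
```

```bash
python3 - <<'E'
from h import *
f=np.mean([manip.get_image("scene") for _ in range(4)],0)
d=np.abs(f-np.load("pics/f1.npy")).mean(2);print(d[265:300,338:354].max(),d[270:285,340:352].mean(),d[320:400,300:400].mean())
b=f[220:320,285:413,::-1].astype(np.uint8)
cv2.imwrite("pics/c6.png",cv2.resize(b,(768,600),interpolation=cv2.INTER_CUBIC))
for h in(.075,.11,.115,.12): print(h,(proj("scene",[.5432,.130,h])-[285,220])*6)
E
```

```text
6.833333333333333 1.0277777777777777 0.8764895833333333
0.075 [356.11256441 410.04413433]
0.11 [359.14053674 370.46995705]
0.115 [359.58234932 364.69775685]
0.12 [360.02652981 358.8951549 ]
```

View pics/c6.png

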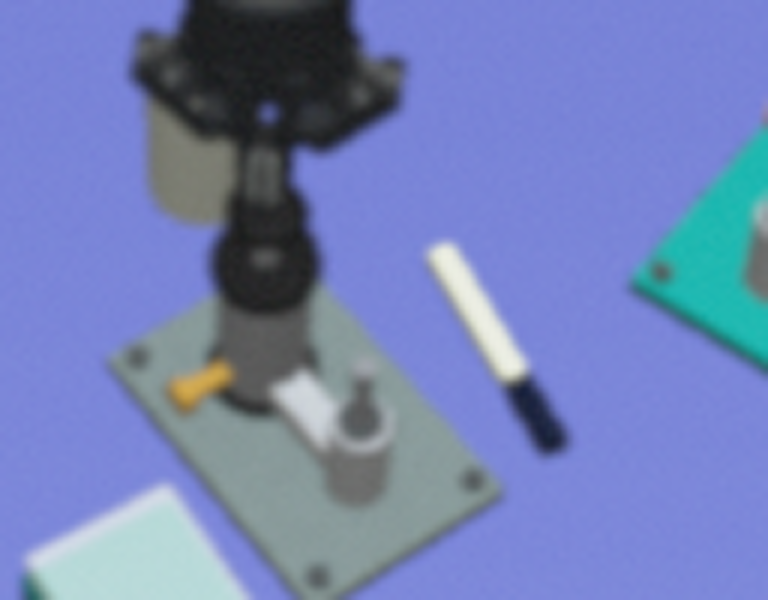

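The pin head at (365,365) matches the projection for about 120 mm height, and the last stroke changed nothing beyond noise, so it's fully out. I'll retract and hand in.

Request:
step_arm(moves=[{"x": 0, "y": 0, "z": 0.08, "wx": 0, "wy": 0, "wz": 0}, {"x": 0, "y": 0, "z": 0.16, "wx": 0, "wy": 0, "wz": 0}, {"x": 0, "y": 0, "z": 0.2, "wx": 0, "wy": 0, "wz": 0}, {"x": 0, "y": 0, "z": 0.2, "wx": 0, "wy": 0, "wz": 0}, {"x": 0, "y": 0, "z": 0.2, "wx": 0, "wy": 0, "wz": 0}])

```text
time: 12.75
tcp_pos: [0.5177, 0.0547, 0.24]
ee_rot: [-0.0, 0.973, 0.233, -0.0]
ft_force: [-0.8, 0.8, -0.7]
opening: 0.0003
grasp_force: 0.0
```

```bash
python3 -c "
from cell import manip
print(manip.job_done())"
```

```text
the job is handed in; nothing more can be done
None
```

I pumped the plunger until the camera showed the pin fully out (about 120 mm high, no change on the last press), lifted clear with the plunger up and the pump unmoved, and handed the job in at about 12.8 s; no verdict came back.

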